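# Ease the cover off a pressed cigar mould with a wedge bar

## Task

The cover of the wooden cigar mould is stuck on its dowels. Take the wedge bar out of its tray and work it into the seam at the two ends in turn, finding the seam by feel, until each end of the cover has come up by about 8 mm and it sits level, still on its dowels; never let one end get more than 5 mm higher than the other, never push with more than about 20 N, keep the bar flat (no levering with it), and touch the mould only with the bar. Then lay the wedge bar flat back in the middle of its tray, and leave the other things alone.

Things in the scene. Friction and masses are not known exactly. Their poses are not given: they have to be found in the camera images.
- bed: Fixed mint metal bed 130 (x) x 290 (y) x 24 mm under the mould. Origin: centre of its underside, z up, y along the mould, to the robot's left. The mould's lower half, a pale wooden block 90 x 250 mm, lies in it on packing of unknown thickness: its flat top face is level, 44 to 72 mm above this origin, and is a bare ledge beyond the cover at each end (|y| = 100 to 125 mm). It does not move.
- dowels_left (a joint): How far (m) the cover has risen at its pair of dowels near the +y end (robot's left, y = 85 mm in the bed's frame), 0 as seated. The four steel dowels, 10 mm thick, at x = +-35, y = +-85 mm, stand 48 mm above the lower half's top face and grip the cover with about 5 N per end, so it stays where it is put; it can rise at most 16 mm.
- dowels_right (a joint): The same at the -y end (robot's right, y = -85 mm). The cover: dark wooden block 90 (x) x 200 (y) x 36 mm, about 0.4 kg, centred on the bed. At each end, below its end face (|y| = 100 mm), is the seam: a slot 4.5 mm high between it and the lower half's top face, 56 mm deep, open at the end (60 mm clear between the dowels).
- cover (a joint): Cant of the cover (rad), 0 when level, positive when its left (+y) end is higher; 0.03 is about 5 mm between the two pairs of dowels, 170 mm apart. The cover can only rise and cant.
- wedge: Loose wedge bar 180 (y) x 24 (x) x 44 mm, about 0.2 kg. Origin: centre of its flat underside, z up. Wooden grip block 24 x 52 x 44 mm in the middle (grip its 24 mm width 32 mm up); at each end a steel blade 64 mm long, flat below, its top sloping 1 in 4 from 19 mm at the block to 3 mm at the tip. Flat on the ledge it meets the seam's lip 6 mm in, then lifts 1 mm per 4 mm, less 1 to 2 mm of give.
- tray: Fixed dark wooden tray 76 (x) x 232 (y) x 12 mm, walls and floor 4 mm thick. Origin: centre of its underside, z up. The wedge bar lies on its floor, lengthwise along y.
- gluepot: White plastic pot, 64 mm wide, 75 mm high, a bystander. Origin: centre of its underside.
- gauge: Brass ring gauge, 48 mm wide, 16 mm high, a bystander. Origin: centre of its underside.
- mallet: Wooden mallet lying on the table, a bystander. Origin under its middle.
Mind the look-alikes: they are no part of the job. Leave any purple look-alike of the tray alone. Of the things shaped like the wedge, the bare steel one is meant.

How it is judged:
By the outcome, as a careful person would: the job done as asked, in the order asked, and still so for the second after the job is handed in, with the robot touching nothing.
It also fails if it takes over 72 s, if anything falls off the work surface, if the arm or the gripper's body presses on something with over 40 N, if the wrist force passes 120 N, or if a joint passes its speed limit or range.

## Robot

A 6-joint arm with a two-finger parallel gripper is mounted at the origin on the work surface. World frame = base frame: x ahead of the robot, y to its left, z up, the work surface at z = 0. Lengths are in m, angles in rad, forces in N, time in s.
With the tool pointing down it reaches from about 0.35 to 0.725 m from the base axis. Payload 4.3 kg.
Tool frame: the origin (TCP) lies at the very end of the fingers, on their centre line; the grasp point (between the pads) lies 19 mm behind it (ctrl.grip_depth is the distance from the TCP to the grasp point, in m); z points along the fingers, y is the direction in which the jaws open and shut (so a half turn about z gives the same grasp; the last joint's range is limited). The gripper opens to 85 mm and grips with 20 to 120 N. Pads are 22 mm wide; open, the fingers measure 114 mm over their backs; the gripper's body (76 mm by 85 mm) begins 54 mm behind the grasp point. The pads swing forward as they close: fully open they stand 13 mm farther back than shut.
Start: joints at [-1.266, 0.377, 0.081, 1.274, 0, 1.46], TCP at [0.232, -0.526, 0.231] pointing down, gripper open.
Joint ranges: [-2.72, 2.72], [-0.84, 1.66], [-1.02, 1.22], [-1.77, 2.12], [-1.37, 1.28], [-3.14, 3.14]. Speed limits (rad/s): [2.57, 2.57, 3.14, 3.14, 3.14, 3.14].

## Interface

Orientations are given as a unit quaternion [w, x, y, z].
In Python, from station import ctrl gives the robot as it stands. Calls block until the motion is done:
- ctrl.move_to(position, orientation): joint-space move of the TCP to a pose.
- ctrl.move_straight(position, attitude=None, velocity=0.15): straight line of the TCP; attitude=None keeps the orientation; velocity is the mean speed in m/s.
- ctrl.move_j(angles): joint-space move.
- ctrl.let_go() and ctrl.clamp(effort=None): open the fingers fully, or close them until they stop; effort is the grip in N (None keeps the last).
- ctrl.sleep(seconds).
- ctrl.ik(position, orientation): joint angles nearest the present ones, or None.
- ctrl.camera(name): name is "scene" or "top" or "wrist"; returns a dict with "color" (420x560x3 uint8, blue, green, red), "K" (3x3 intrinsics, pixels), "dist_coeffs" ([k1, k2, p1, p2, k3] as OpenCV has them; the pictures are not rectified), "cam_to_world" (4x4, takes a point from camera to world coordinates). Camera axes: x right, y up, looking along -z (the intrinsics and any distortion apply to the point x, -y, -z); pixel columns grow to the right and rows downward; lengths in m; the calibration is good to about 2 mm. A picture is of the moment at which its call begins. There is no depth.
A pose or a line that the arm cannot do raises ctrl.MotionError and nothing moves.
- ctrl.finish_job(): hands the job in, once; it reports no verdict.
Trained networks look in a picture, given as the dict that the camera call returned (one of the last four; its "shot" number tells which), for a name from the list of things; names that differ only in an ending like _2 or _b are one class to them, and where a whole thing is asked for, a point or a joint stands for the part that bears it (a point fixed in the world has none). Each returns a list of dicts, best first, with "conf" (0 to 1); they miss things now and then, are a little off and sometimes report something else, mostly with a low value. They report only what shows in the picture. A call takes as long as a camera call. They do not tell look-alikes from the thing itself.
- ctrl.recognise(picture, thing): "point" ([column, row] in pixels, amid what is visible of it).
- ctrl.outline_of(picture, thing): "pixels" (420x560 bool, what is visible of it) and "point" ([column, row] in pixels, amid what is visible of it).
- ctrl.spot_point(picture, thing): "point" ([column, row] in pixels: a listed point, or the origin of a listed thing).
Readings, each from a call of its own:
- ctrl.current_clock(): time.
- ctrl.current_qpos(): joint angles.
- ctrl.current_qd(): joint speeds.
- ctrl.current_tau(): joint torques, N m.
- ctrl.current_tool_pos(): TCP position.
- ctrl.current_ee_rot(): TCP orientation.
- ctrl.current_ft_force(): force on the tool from outside, world axes, zero at the start.
- ctrl.current_ft_torque(): the same for the moment, N m.
- ctrl.current_width(): opening from 0.0 (shut) to 1.0 (fully open).
Only numpy, scipy, OpenCV 4.12 (cv2) and the standard library are available. Lean on these libraries where they do the work, as an engineer would, in place of code of your own. Each camera call takes 0.05 s, during which the arm holds its last target.

## Working session

There is one attempt and no reset: what is moved stays moved. The work goes in short steps, each a Python script; the robot and the scene stay as the last script left them, time stands still between calls to the robot, and variables do not carry over. Pictures are saved under pics/ and viewed, and the job is handed in when it is done.

```bash
ls; mkdir -p pics; python3 - <<'E'
from station import ctrl
import cv2
for n in ("scene","top","wrist"):
    p=ctrl.camera(n); cv2.imwrite(f"pics/{n}0.png",p["color"])
    print(n,p["K"].tolist(),p["dist_coeffs"],p["cam_to_world"].round(3).tolist())
    for t in ("wedge","tray","bed","gluepot","gauge","mallet","cover"):
        for m in ("recognise","spot_point"):
            try: print(t,m,[( [round(float(v)) for v in r["point"]],round(r["conf"],2)) for r in getattr(ctrl,m)(p,t)])
            except Exception as e: print(t,m,e)
print(ctrl.current_clock(),ctrl.current_ft_force(),ctrl.current_ee_rot(),ctrl.grip_depth)
E
```

```text
pics
scene [[512.1014453533558, 0.0, 274.4214542377788], [0.0, 512.1014453533558, 213.0452723396316], [0.0, 0.0, 1.0]] [-0.11136752  0.          0.          0.          0.        ] [[0.266, -0.659, 0.704, 1.437], [0.964, 0.17, -0.205, -0.252], [0.015, 0.733, 0.68, 0.895], [0.0, 0.0, 0.0, 1.0]]
wedge recognise [([312, 252], 0.89), ([353, 311], 0.75)]
wedge spot_point [([354, 308], 0.94), ([314, 255], 0.62)]
tray recognise [([327, 152], 0.94), ([321, 263], 0.93)]
tray spot_point [([318, 259], 0.88), ([326, 152], 0.78)]
bed recognise [([239, 202], 0.76)]
bed spot_point [([244, 210], 0.66)]
gluepot recognise [([404, 220], 0.72), ([239, 190], 0.69), ([156, 275], 0.62)]
gluepot spot_point [([400, 232], 0.78)]
gauge recognise [([157, 275], 0.63)]
gauge spot_point [([159, 276], 0.9)]
mallet recognise [([170, 294], 0.77)]
mallet spot_point [([131, 301], 0.72)]
cover recognise [([242, 193], 0.8)]
cover spot_point it knows: bed, gauge, gluepot, mallet, tray, wedge
top [[422.6257319613903, 0.0, 277.58819891091173], [0.0, 422.6257319613903, 205.97127939779702], [0.0, 0.0, 1.0]] [-0.02354268  0.  
[... 879 characters left out ...]
0.0, 279.16309877945463], [0.0, 317.01556904377105, 210.06827525469362], [0.0, 0.0, 1.0]] [-0.06939736  0.          0.          0.          0.        ] [[0.403, 0.866, 0.296, 0.308], [-0.915, 0.381, 0.13, -0.493], [0.0, -0.324, 0.946, 0.373], [0.0, 0.0, 0.0, 1.0]]
wedge recognise []
wedge spot_point []
tray recognise []
tray spot_point []
bed recognise []
bed spot_point []
gluepot recognise []
gluepot spot_point []
gauge recognise []
gauge spot_point []
mallet recognise []
mallet spot_point []
cover recognise []
cover spot_point it knows: bed, gauge, gluepot, mallet, tray, wedge
2.1 [ 0.65816069 -0.88041041  0.53299718] [ 2.16719017e-05  9.78570729e-01  2.05910972e-01 -5.12615215e-06] 0.0187
```

View pics/scene0.png

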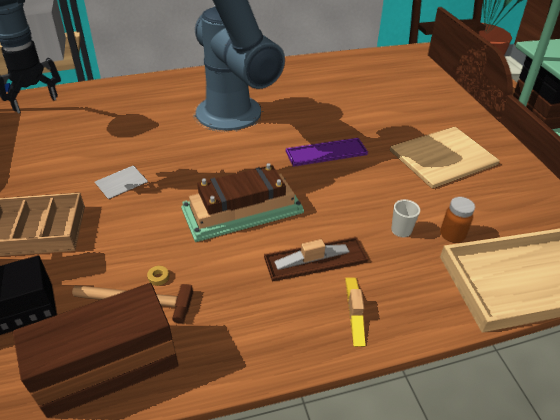

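View pics/top0.png

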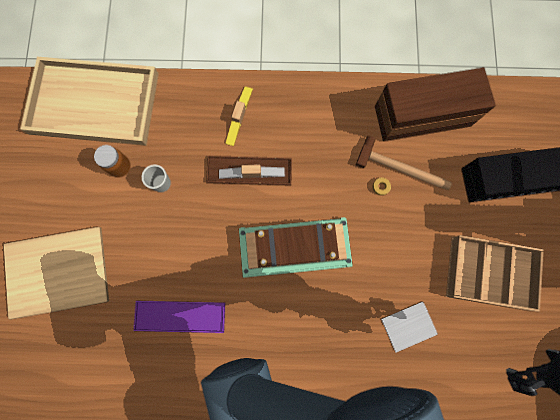

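```bash
cat > h.py <<'E'
import numpy as np, cv2
from scipy.optimize import least_squares
def proj(p,X):
    X=np.atleast_2d(np.asarray(X,float)); T=p["cam_to_world"]
    c=(X-T[:3,3])@T[:3,:3]; c=c*[1,-1,-1]
    return cv2.projectPoints(c.reshape(-1,1,3),np.zeros(3),np.zeros(3),p["K"],np.asarray(p["dist_coeffs"],float))[0].reshape(-1,2)
def back(p,uv,z):
    uv=np.asarray(uv,float).reshape(-1,1,2)
    n=cv2.undistortPoints(uv,p["K"],np.asarray(p["dist_coeffs"],float)).reshape(-1,2)
    T=p["cam_to_world"]; d=np.c_[n[:,0],-n[:,1],-np.ones(len(n))]@T[:3,:3].T
    o=T[:3,3]; return o+d*((z-o[2])/d[:,2])[:,None]
def box(x,y,z0,z1,yaw,lx,ly):
    c,s=np.cos(yaw),np.sin(yaw); P=[]
    for z in (z0,z1):
        for a,b in ((-1,-1),(1,-1),(1,1),(-1,1)):
            u,v=a*lx/2,b*ly/2; P.append([x+c*u-s*v,y+s*u+c*v,z])
    return np.array(P)
def drawbox(img,p,B,col,s=1):
    q=proj(p,B)*s; q=np.round(q).astype(int)
    for k in range(4):
        for a,b in ((k,(k+1)%4),(k+4,(k+1)%4+4),(k,k+4)): cv2.line(img,tuple(map(int,q[a])),tuple(map(int,q[b])),col,1)
def silfit(views,boxes_fn,x0):
    """views: list of (p,mask); fit x,y,yaw so convex hull of projected boxes matches mask hull (IoU)"""
    from scipy.optimize import minimize
    hulls=[]
    for p,m in views:
        c=max(cv2.findContours(m.astype(np.uint8),cv2.RETR_EXTERNAL,cv2.CHAIN_APPROX_NONE)[0],key=cv2.contourArea)
        hulls.append(cv2.convexHull(c.astype(np.float32)))
    def f(v):
        e=0
        for (p,m),h in zip(views,hulls):
            q=cv2.convexHull(proj(p,boxes_fn(v*SC)).astype(np.float32))
            a,_=cv2.intersectConvexConvex(q,h)
            e+=1-a/(cv2.contourArea(q)+cv2.contourArea(h)-a)
        return e/len(views)
    SC=np.array([.01,.01,.1])
    r=minimize(f,np.array(x0)/SC,method="Nelder-Mead",options=dict(initial_simplex=np.array(x0)/SC+np.vstack([np.zeros(3),np.eye(3)])))
    return r.x*SC,r.fun
E
python3 - <<'E'
from station import ctrl
import cv2,numpy as np
from h import *
V={n:ctrl.camera(n) for n in("scene","top")}
def pick(p,t,xy):
    o=ctrl.outline_of(p,t); g=proj(p,[[*xy,0.02]])[0]
    o=sorted(o,key=lambda r:np.hypot(*(np.array(r["point"])-g)))
    print(t,[(np.round(r["point"]),round(r["conf"],2),int(r["pixels"].sum())) for r in o]); return o[0]["pixels"] if o else None
bx=back(V["top"],[298,248],0.0)[0]; tx=back(V["top"],[250,170],0.0)[0]; print(bx,tx)
res={}
for t,c,fn in (("bed",bx,lambda v:box(v[0],v[1],0,.024,v[2],.13,.29)),("tray",tx,lambda v:box(v[0],v[1],0,.012,v[2],.076,.232))):
    ms=[(n,V[n],pick(V[n],t,c[:2])) for n in V]
    ms=[m for m in ms if m[2] is not None]
    for sel in (ms,)+tuple([m] for m in ms):
        r,e=silfit([(m[1],m[2]) for m in sel],fn,[c[0],c[1],0.05]); print(t,[m[0] for m in sel],r,e)
        if sel is ms: res[t]=r
for n in V:
    im=cv2.resize(V[n]["color"],None,fx=3,fy=3,interpolation=cv2.INTER_CUBIC)
    b=res["bed"];drawbox(im,V[n],box(b[0],b[1],0,.024,b[2],.13,.29),(0,0,255),3)
    b2=res["tray"];drawbox(im,V[n],box(b2[0],b2[1],0,.012,b2[2],.076,.232),(0,0,255),3)
    g=proj(V[n],[[(b[0]+b2[0])/2,(b[1]+b2[1])/2,.03]])[0]*3
    x,y=max(0,int(g[0]-400)),max(0,int(g[1]-300)); cv2.imwrite(f"pics/{n}1.png",im[y:y+600,x:x+800])
print(ctrl.current_clock())
E
```

```text
[ 0.4786466  -0.06925859  0.        ] [0.69173734 0.06574196 0.        ]
bed [(array([239., 200.]), 0.74, 5892), (array([243., 188.]), 0.56, 2733)]
bed [(array([298., 247.]), 0.56, 5367)]
bed ['scene', 'top'] [ 0.48151274 -0.06123936  0.11913694] 0.13636382969743133
bed ['scene'] [ 0.47952802 -0.06266913  0.10855819] 0.24590540171056297
bed ['top'] [ 0.48195999 -0.0607105   0.12696835] 0.01887985834369521
tray [(array([321., 262.]), 0.95, 1740), (array([324., 152.]), 0.82, 1435)]
tray [(array([245., 163.]), 0.84, 1580), (array([176., 314.]), 0.83, 2777)]
tray ['scene', 'top'] [0.6898781  0.0685311  0.00949494] 0.036523728295474234
tray ['scene'] [0.68958927 0.06828894 0.00658245] 0.03736354051599222
tray ['top'] [ 0.69056764  0.06874848 -0.01030128] 0.03431332910460794
2.4
```

View pics/top1.png

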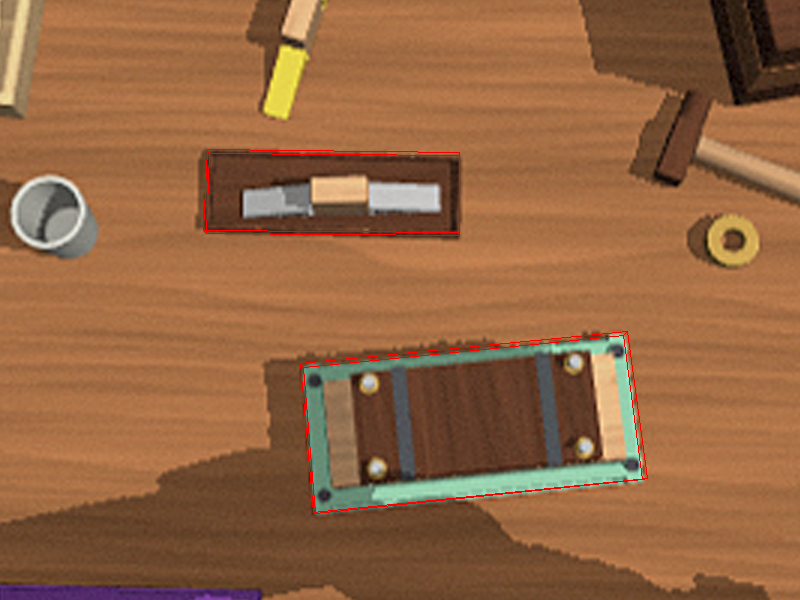

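View pics/scene1.png

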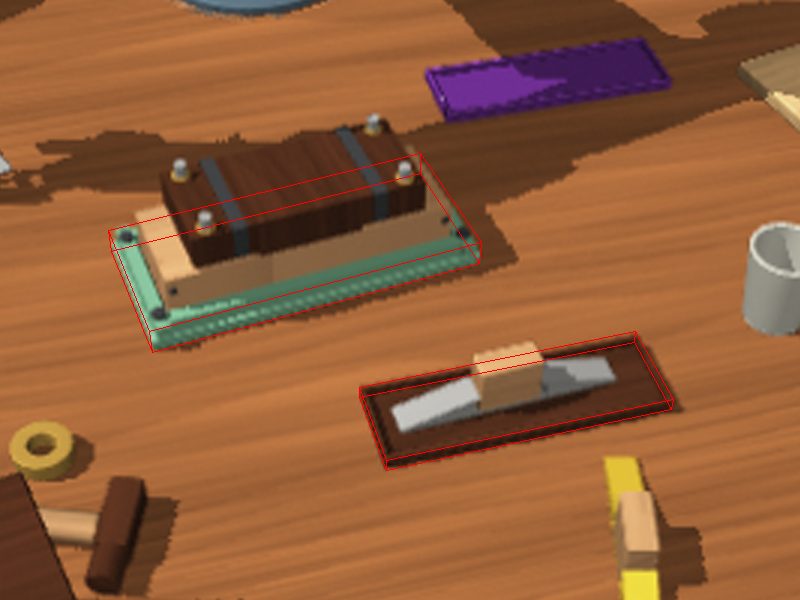

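```bash
cat >> h.py <<'E'
def q_of(yaw):  # tool x along yaw, pointing down
    return [0.0,float(np.cos(yaw/2)),float(np.sin(yaw/2)),0.0]
E
python3 - <<'E'
from station import ctrl
import cv2,numpy as np
from h import *
ya=np.pi/2
bed=np.array([.4817,-.061]);by=.122; n=np.array([-np.sin(by),np.cos(by)])
for pos,y in (([.69,.0685,.2],ya),([.69,.0685,.02],ya),([.69,.0685,.12],ya),([*bed,.24],ya+by),([*(bed+n*.2),.07],ya+by),([*(bed-n*.2),.07],ya+by),([*(bed-n*.2),.16],ya+by)):
    r=ctrl.ik(pos,q_of(y)); print(pos,None if r is None else np.round(r,2))
ctrl.move_to([*bed,.24],q_of(ya+by)); p=ctrl.camera("wrist"); cv2.imwrite("pics/w_bed.png",p["color"]); print(ctrl.current_clock(),ctrl.current_ft_force())
np.save("wb.npy",p,allow_pickle=True)
ctrl.move_to([.69,.0685,.14],q_of(ya)); p=ctrl.camera("wrist"); cv2.imwrite("pics/w_tray.png",p["color"]); print(ctrl.current_clock(),ctrl.current_ft_force())
np.save("wt.npy",p,allow_pickle=True)
for t in ("wedge","tray"):
    o=ctrl.outline_of(p,t); print([(r["conf"],r["point"]) for r in o])
    if o: np.save("m_"+t,o[0]["pixels"])
E
```

```text
[0.69, 0.0685, 0.2] [0.01 0.65 0.44 1.36 0.   1.58]
[0.69, 0.0685, 0.02] [0.01 0.74 0.13 0.96 0.   1.58]
[0.69, 0.0685, 0.12] [0.01 0.67 0.27 1.17 0.   1.58]
[np.float64(0.4817), np.float64(-0.061), 0.24] [-0.26  0.19 -0.15  1.23  0.    1.19]
[np.float64(0.45736048323749046), np.float64(0.13751344519645897), 0.07] [ 0.16  0.3  -0.47  0.8   0.    1.61]
[np.float64(0.5060395167625096), np.float64(-0.25951344519645897), 0.07] [-0.59  0.46 -0.22  0.89  0.    0.86]
[np.float64(0.5060395167625096), np.float64(-0.25951344519645897), 0.16] [-0.59  0.39 -0.08  1.1   0.    0.86]
4.3583 [ 0.63435392 -0.73507188 -0.40979785]
5.4417 [ 0.20790352  0.05396828 -0.79854767]
[(0.74, [450.1, 158.1]), (0.73, [271.2, 195.6])]
[(0.94, [287.2, 168.4])]
```

View pics/w_bed.png

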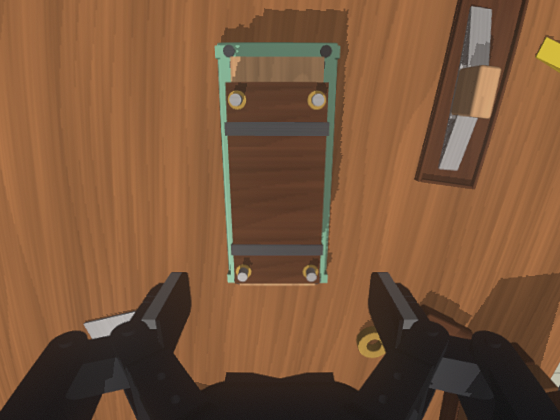

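View pics/w_tray.png

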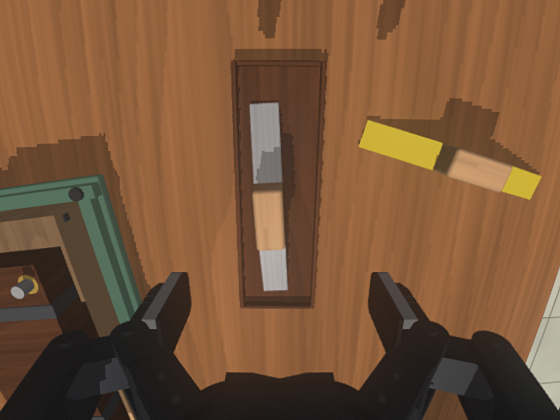

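```bash
python3 - <<'E'
import cv2,numpy as np
from h import *
p=np.load("wt.npy",allow_pickle=True).item(); m=np.load("m_tray.npy")
r,e=silfit([(p,m)],lambda v:box(v[0],v[1],0,.012,v[2],.076,.232),[.69,.0685,0]); print("tray",r,e)
uv=np.array([[250,103],[278,102],[263,291],[287,289],[253,191],[281,191],[285,250],[257,251]],float)
# block/tips model local (x,y,z)
L=np.array([[-.012,.09,.007],[.012,.09,.007],[-.012,-.09,.007],[.012,-.09,.007],[-.012,.026,.048],[.012,.026,.048],[.012,-.026,.048],[-.012,-.026,.048]])
def W(v):
    c,s=np.cos(v[2]),np.sin(v[2]); return np.c_[v[0]+c*L[:,0]-s*L[:,1],v[1]+s*L[:,0]+c*L[:,1],L[:,2]]
s=least_squares(lambda v:(proj(p,W(v))-uv).ravel(),[.68,.0685,0.03]); print("wedge",s.x); print(s.fun.reshape(-1,2).round(1))
im=cv2.resize(p["color"],None,fx=2,fy=2,interpolation=cv2.INTER_CUBIC)
drawbox(im,p,box(r[0],r[1],0,.012,r[2],.076,.232),(0,255,0),2)
for q in proj(p,W(s.x))*2: cv2.circle(im,tuple(int(a) for a in q),3,(0,0,255),1)
cv2.imwrite("pics/wt1.png",im[80:680,300:860])
p=np.load("wb.npy",allow_pickle=True).item()
im=cv2.resize(p["color"],None,fx=2,fy=2,interpolation=cv2.INTER_CUBIC)
drawbox(im,p,box(.4817,-.061,0,.024,.122,.13,.29),(0,0,255),2)
for z in (.044,.058,.072): drawbox(im,p,box(.4817,-.061,z,z+.001,.122,.09,.25),(0,255,255),2)
cv2.imwrite("pics/wb1.png",im[0:600,300:860])
E
```

```text
tray [ 0.68796048  0.06700122 -0.01082873] 0.02008173006705194
wedge [0.68150719 0.06045563 0.0459002 ]
[[-0.2  0.4]
 [ 0.6 -0. ]
 [ 0.4 -0.4]
 [ 0.1  0.7]
 [-1.7 -0.2]
 [ 1.6 -1.6]
 [ 0.3  0.7]
 [-0.9  0.9]]
```

View pics/wt1.png

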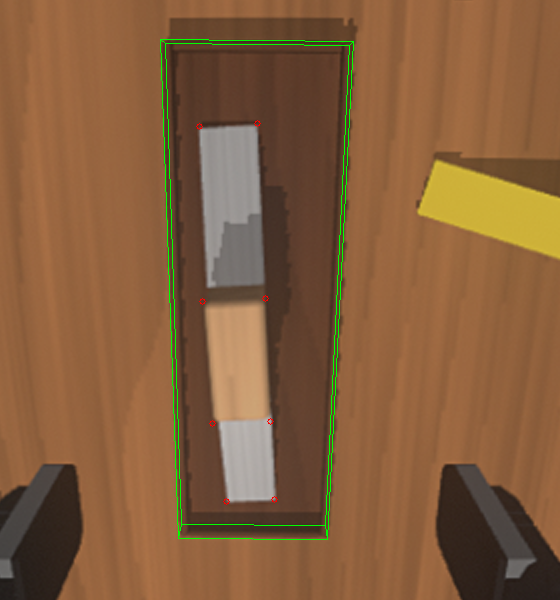

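View pics/wb1.png

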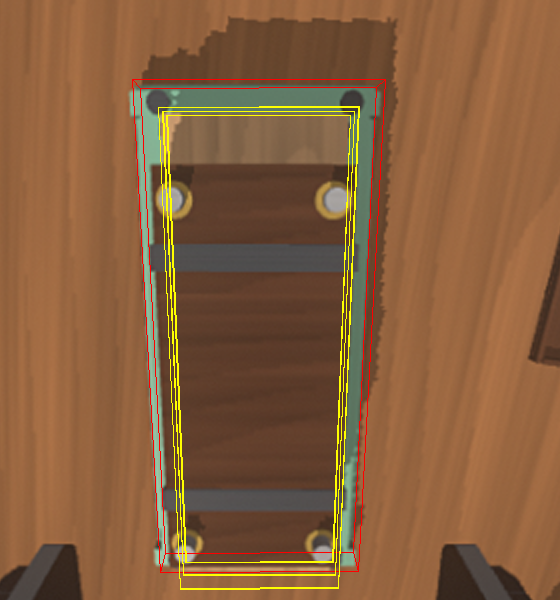

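```bash
python3 - <<'E'
from station import ctrl
import cv2,numpy as np
from h import *
p=ctrl.camera("scene")
out=[]
for z in (.048,.056,.064,.07):
    im=cv2.resize(p["color"],None,fx=4,fy=4,interpolation=cv2.INTER_CUBIC)
    drawbox(im,p,box(.4815,-.061,.024,z,.12,.09,.25),(0,255,255),4)
    drawbox(im,p,box(.4815,-.061,z,z+.036,.12,.09,.20),(255,255,0),4)
    out.append(im[620:920,720:1120].copy())
    
cv2.imwrite("pics/ledge.png",np.vstack([np.hstack(out[:2]),np.hstack(out[2:])]))
E
```

```text
(no output)
```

View pics/ledge.png

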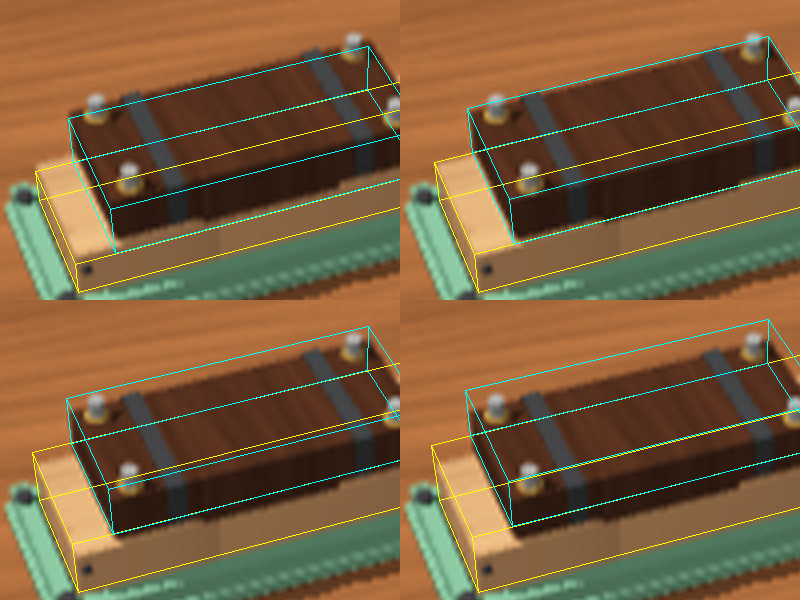

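```bash
cat >> h.py <<'E'
from station import ctrl
BED=np.array([.4813,-.0613]); BY=.12
N=np.array([-np.sin(BY),np.cos(BY)]); 
def ft(k=5,dt=.01):
    a=[]
    for i in range(k):
        a.append(ctrl.current_ft_force()); 
        if i<k-1: ctrl.sleep(dt)
    return np.mean(a,0)
def mp(yl,z): return [*(BED+N*yl),z]   # mould-frame y -> world
E
python3 - <<'E'
from h import *
t0=ctrl.current_clock()
a=np.array([ctrl.current_ft_force() for _ in range(10)]); print(a.std(0),ctrl.current_clock()-t0)
a=[]
for i in range(10): a.append(ctrl.current_ft_force()); ctrl.sleep(.01)
print(np.std(a,0),np.mean(a,0),ctrl.current_clock()-t0)
wx,wy,wyaw=.6828,.0613,.046
Q=q_of(np.pi/2+wyaw)
ctrl.move_to([wx,wy,.06],Q)
ctrl.move_straight([wx,wy,.017],velocity=.08)
print(ctrl.current_clock(),ft())
ctrl.clamp(90); print(ctrl.current_width(),ctrl.current_clock(),ft())
p=ctrl.camera("wrist"); cv2.imwrite("pics/grip.png",p["color"])
ctrl.move_straight([wx,wy,.13],velocity=.12)
print(ctrl.current_width(),ctrl.current_clock(),ft(8))
p=ctrl.camera("wrist"); cv2.imwrite("pics/lift.png",p["color"])
np.save("wl.npy",p,allow_pickle=True)
E
```

```text
[0.00000000e+00 2.77555756e-17 1.38777878e-17] 0.0
[0.4024426  0.45053839 0.56001311] [ 0.15008097  0.01618346 -0.18406886] 0.08329999999999949
6.775 [-0.13974768  0.03256139 -0.00678628]
0.2634561540414111 7.4 [-0.26589461 -0.04003874  1.88894946]
0.2668988733308044 8.575 [-0.21404692 -0.26694116 -1.71924363]
```

View pics/lift.png

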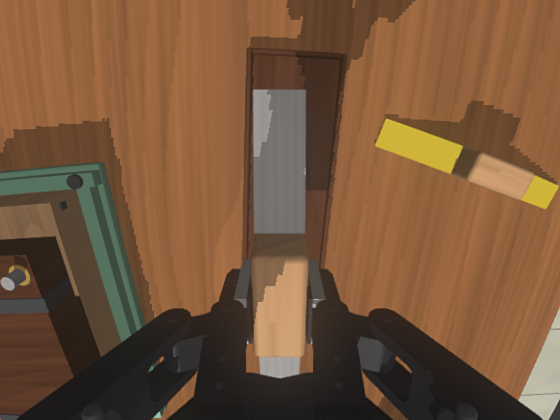

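```bash
python3 - <<'E'
from h import *
p=np.load("wl.npy",allow_pickle=True).item()
wx,wy,yaw=.6828,.0613,.046
c,s=np.cos(yaw),np.sin(yaw)
def W(l): l=np.array(l);return np.c_[wx+c*l[:,0]-s*l[:,1],wy+s*l[:,0]+c*l[:,1],.13-.013+l[:,2]]
print(proj(p,W([[-.012,.09,.003],[.012,.09,.003],[-.012,.026,.044],[.012,.026,.044],[-.012,-.026,.044],[.012,-.026,.044]])).round(1))
print(proj(p,W([[-.012,.092,.003],[-.012,.09,.005]])).round(1))
E
```

```text
[[254.9  86.6]
 [308.5  86.6]
 [250.9 258.1]
 [313.  258.2]
 [254.7 362. ]
 [308.5 362. ]]
[[254.8  81.8]
 [254.6  86.3]]
```

```bash
python3 -c "
import cv2
a=cv2.imread('pics/lift.png');cv2.imwrite('pics/lift2.png',cv2.resize(a[60:400,200:380],None,fx=1.75*1,fy=1.75,interpolation=2))
b=cv2.resize(a[70:370,220:340],None,fx=2,fy=2);cv2.imwrite('pics/lift2.png',b)"
```

```text
(no output)
```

View pics/lift2.png

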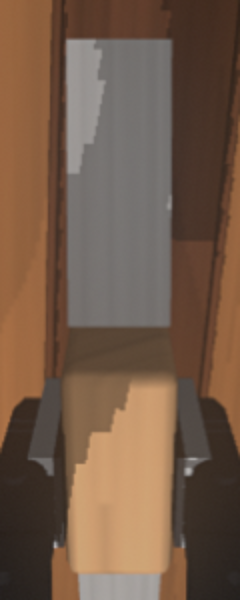

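```bash
cat >> h.py <<'E'
QM=q_of(np.pi/2+BY)
def feel_down(yl,z0,base,thr=2.5,step=.0015,zmin=.05,v=.03):
    z=z0
    while z>zmin:
        z-=step; ctrl.move_straight(mp(yl,z),QM,velocity=v)
        f=ft(4,.008)-base
        if f[2]>thr: break
    return z,f
E
python3 - <<'E'
from h import *
ctrl.move_to(mp(.198,.135),QM)
ctrl.move_straight(mp(.198,.078),QM,velocity=.12); 
ctrl.sleep(.1); base=ft(12,.01); np.save("base.npy",base); print("base",base,ctrl.current_clock())
p=ctrl.camera("scene"); cv2.imwrite("pics/app.png",cv2.resize(p["color"][130:290,150:400],None,fx=3,fy=3,interpolation=cv2.INTER_CUBIC))
z,f=feel_down(.198,.078,base); print("touch",z,f,ctrl.current_tool_pos(),ctrl.current_clock())
E
```

```text
base [ 0.06364549 -0.26715224 -1.50298883] 10.4417
touch 0.06599999999999999 [-2.77954037  1.29848701  7.93194108] [0.45776042 0.13545654 0.06680369] 12.6917
```

View pics/app.png

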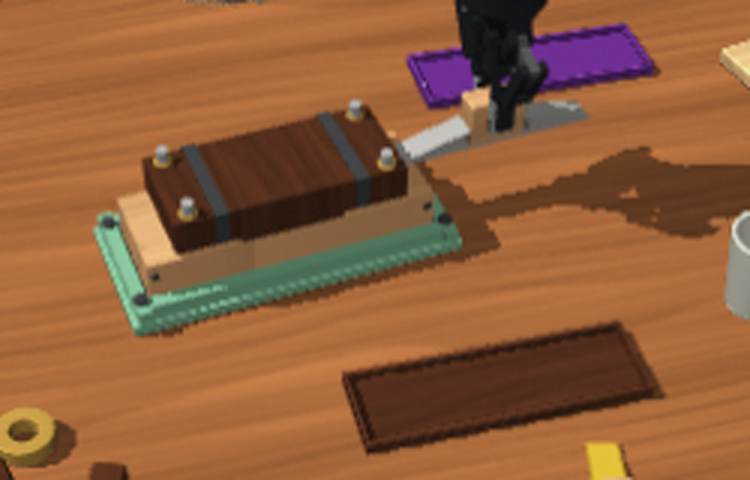

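```bash
cat >> h.py <<'E'
def push(side,y0,y1,z,base,step=.002,flim=15,v=.03,k=3,stop=None):
    """side=+1 left, -1 right; y0->y1 are |y| of TCP (decreasing = in)"""
    y=y0;log=[]
    while y>y1+1e-6:
        y=max(y-step,y1); ctrl.move_straight(mp(side*y,z),QM,velocity=v)
        f=ft(k,.008)-base; a=side*float(f[:2]@N); 
        log.append((round(y*1e3,1),round(a,1),round(float(f[2]),1)))
        if a>flim or (stop is not None and a>stop): break
    return y,a,log
def actual(side):
    t=np.array(ctrl.current_tool_pos()); return side*float((t[:2]-BED)@N)*1e3,t[2]*1e3
E
python3 - <<'E'
from h import *
base=np.load("base.npy")
ctrl.move_straight(mp(.198,.0668),QM,velocity=.03); print(ft(5)-base,actual(1))
y,a,l=push(1,.198,.172,.0668,base,stop=9); print(y,a,l,actual(1),ctrl.current_ft_torque(),ctrl.current_clock())
E
```

```text
[-1.7484112   1.27142301  5.09816919] (198.1186041149492, np.float64(67.05018275328632))
0.182 9.27834427455486 [(196.0, 3.6, 5.2), (194.0, 3.4, 6.0), (192.0, 3.7, 7.0), (190.0, 4.2, 7.2), (188.0, 4.1, 7.2), (186.0, 3.9, 7.2), (184.0, 5.5, 8.1), (182.0, 9.3, 9.3)] (183.91299153653492, np.float64(67.38056481201069)) [ 1.41705268  0.24688982 -0.02657348] 15.1083
```

```bash
python3 - <<'E'
from h import *
base=np.load("base.npy")
ctrl.move_straight(mp(.182,.0673),QM,velocity=.03); print(ft(5)-base,actual(1))
y,a,l=push(1,.182,.167,.0673,base,flim=15); print(y,a,l,actual(1),ctrl.current_ft_torque(),ctrl.current_clock())
p=ctrl.camera("scene"); cv2.imwrite("pics/l1.png",cv2.resize(p["color"][150:250,180:340],None,fx=5,fy=5,interpolation=cv2.INTER_CUBIC))
E
```

```text
[-0.73708428  8.96330617  5.86687746] (183.83931172860127, np.float64(67.47940779475375))
0.176 15.240017631672382 [(180.0, 13.9, 7.5), (178.0, 14.6, 8.6), (176.0, 15.2, 8.6)] (179.86628689649422, np.float64(67.8041200182123)) [ 2.50423719  0.2490325  -0.00409856] 16.1917
```

View pics/l1.png

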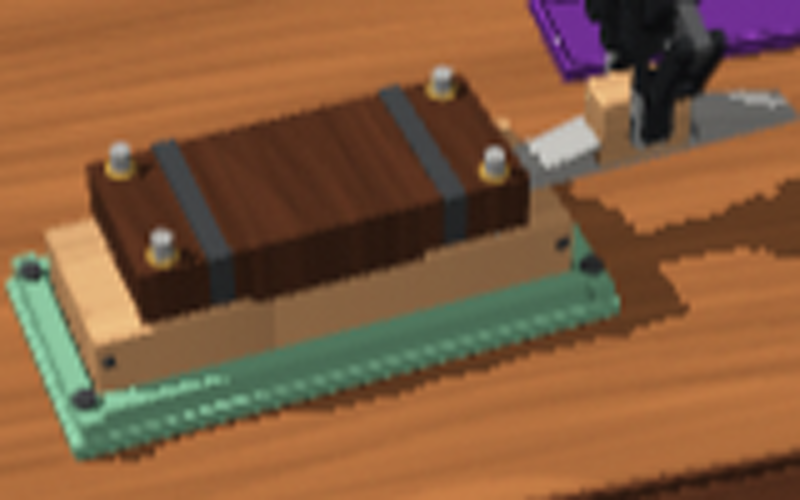

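```bash
python3 - <<'E'
from h import *
base=np.load("base.npy")
for z in (.0677,.0681):
    ctrl.move_straight(mp(.1765,z),QM,velocity=.03); f=ft(5)-base; print(z,f,f[:2]@N,actual(1),ctrl.current_ft_torque()-0)
    if f[2]<4: break
y,a,l=push(1,.1765,.168,z,base,flim=15.5); print(y,a,l,actual(1),ctrl.current_ft_torque(),ctrl.current_ee_rot(),ctrl.current_clock())
E
```

```text
0.0677 [-0.67063682 12.97505506  5.99865314] 12.962030132224276 (179.84139434573953, np.float64(67.8743254796997)) [2.24566615 0.0609333  0.09284519]
0.0681 [ 0.29098028 12.07727149  4.06737602] 11.955585536561852 (179.79553643539515, np.float64(68.04362976928968)) [ 2.32969842 -0.058706    0.11060552]
0.168 13.374546144259087 [(174.5, 12.2, 4.6), (172.5, 13.4, 4.1), (170.5, 12.8, 5.1), (168.5, 12.9, 5.4), (168.0, 13.4, 5.5)] (171.47379892210344, np.float64(67.96081154494279)) [2.29581236 0.15521159 0.06786168] [-0.00321795  0.66267716  0.74889343  0.00269537] 18.1417
```

```bash
python3 - <<'E'
from h import *
base=np.load("base.npy"); z=.0683
p=ctrl.camera("scene"); 
y,a,l=push(1,.168,.1615,z,base,flim=15.5); print(y,a,l,actual(1),ctrl.current_ft_torque(),ctrl.current_clock())
p=ctrl.camera("scene"); c=p["color"]; np.save("s_l1.npy",p,allow_pickle=True)
cv2.imwrite("pics/l2.png",cv2.resize(c[150:250,180:340],None,fx=5,fy=5,interpolation=cv2.INTER_CUBIC))
E
```

```text
0.1615 12.568993692871782 [(166.0, 12.4, 4.3), (164.0, 12.9, 4.0), (162.0, 12.9, 3.5), (161.5, 12.6, 4.4)] (164.78157568473122, np.float64(67.88780148494901)) [2.23696577 0.24040436 0.03525929] 19.2583
```

View pics/l2.png

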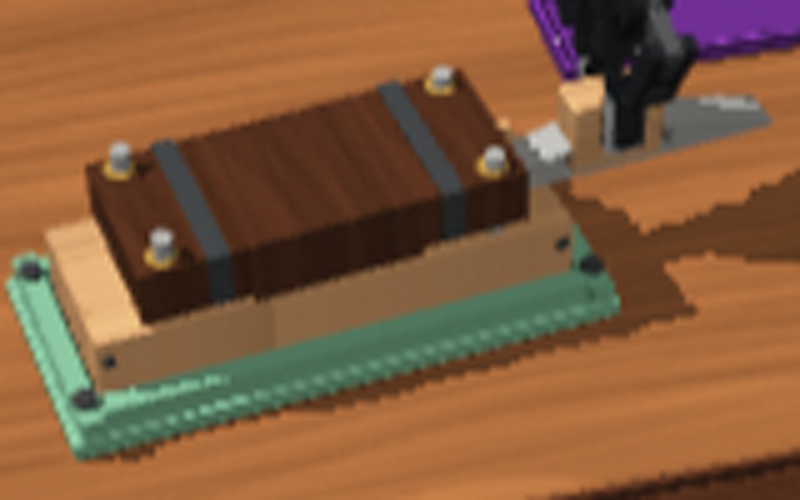

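```bash
cat > opt.py <<'E'
from h import *
def rise(img,ref,p):
    """vertical-line rise estimate at left/right end of cover from the scene view, by ECC translation of the front-top edge patches"""
    out={}
    for nm,yl in (("L",.065),("mid",0.0),("R",-.065)):
        c,s=np.cos(BY),np.sin(BY)
        X0=np.array([*(BED+N*yl+np.array([c,s])*.035),.054+.022]); 
        u0=proj(p,X0)[0]; g=(proj(p,X0+[0,0,.01])[0]-u0)/10
        best=[]
        a=cv2.cvtColor(ref,cv2.COLOR_BGR2GRAY).astype(np.float32); b=cv2.cvtColor(img,cv2.COLOR_BGR2GRAY).astype(np.float32)
        h,w=9,7
        xs,ys=np.meshgrid(np.arange(-w,w+1),np.arange(-h,h+1))
        T=cv2.remap(a,(u0[0]+xs).astype(np.float32),(u0[1]+ys).astype(np.float32),cv2.INTER_CUBIC)
        for r in np.arange(-2,14,.1):
            I=cv2.remap(b,(u0[0]+xs+g[0]*r).astype(np.float32),(u0[1]+ys+g[1]*r).astype(np.float32),cv2.INTER_CUBIC)
            best.append((np.corrcoef(T.ravel(),I.ravel())[0,1],r))
        out[nm]=tuple(np.round(max(best),3))
    return out
E
python3 - <<'E'
from opt import *
p=np.load("s_l1.npy",allow_pickle=True).item()
print(rise(p["color"],cv2.imread("pics/scene0.png"),p))
E
```

```text
{'L': (np.float64(0.985), np.float64(3.6)), 'mid': (np.float64(0.989), np.float64(2.5)), 'R': (np.float64(0.99), np.float64(0.3))}
```

```bash
python3 - <<'E'
from opt import *
base=np.load("base.npy")
ctrl.move_straight(mp(.205,.0683),QM,velocity=.1)
ctrl.move_straight(mp(.207,.135),QM,velocity=.2)
ref=cv2.imread("pics/scene0.png"); p=ctrl.camera("scene"); print(rise(p["color"],ref,p))
ctrl.move_to(mp(-.200,.135),QM); print(actual(-1),ctrl.current_clock())
ctrl.move_straight(mp(-.198,.071),QM,velocity=.15)
ctrl.sleep(.05); base2=ft(8,.01); print("base",base,base2,ctrl.current_clock())
base=(base+base2)/2; np.save("base.npy",base)
z,f=feel_down(-.198,.0695,base,thr=2.0,step=.0008,zmin=.063,v=.03); print("touch",z,f,actual(-1),ctrl.current_clock())
E
```

```text
{'L': (np.float64(0.984), np.float64(3.6)), 'mid': (np.float64(0.989), np.float64(2.5)), 'R': (np.float64(0.99), np.float64(0.3))}
(198.725029722645, np.float64(134.75236016805874)) 21.9333
base [ 0.06364549 -0.26715224 -1.50298883] [ 0.33177594  0.07881779 -1.35412825] 22.6167
touch 0.06630000000000003 [-2.01818072 -0.64564369  6.21688437] (198.26548016485606, np.float64(66.92957820586572)) 23.7167
```

```bash
python3 - <<'E'
from opt import *
base=np.load("base.npy"); ref=cv2.imread("pics/scene0.png")
ctrl.move_straight(mp(-.192,.0672),QM,velocity=.05)
y,a,l=push(-1,.192,.176,.0672,base,step=.002,stop=8); print(l,actual(-1),ctrl.current_clock())
ctrl.move_straight(mp(-y,.0679),QM,velocity=.05)
y,a,l=push(-1,y,.166,.0682,base,step=.003,flim=15.5); print(l,actual(-1),ctrl.current_ft_torque(),ctrl.current_clock())
p=ctrl.camera("scene"); print(rise(p["color"],ref,p))
E
```

```text
[(190.0, 0.9, 2.8), (188.0, 1.4, 2.9), (186.0, 0.9, 3.4), (184.0, 2.2, 3.6), (182.0, 4.7, 3.3), (180.0, 8.5, 2.7)] (182.99334802297594, np.float64(67.95469851906644)) 25.5917
[(177.0, 8.8, -1.5), (174.0, 8.5, -1.4), (171.0, 8.7, -1.5), (168.0, 8.7, -1.9), (166.0, 9.5, -1.8)] (168.86886427387074, np.float64(68.24662865647802)) [-1.9296628  -0.36886841 -0.02667402] 27.175
{'L': (np.float64(0.976), np.float64(4.3)), 'mid': (np.float64(0.814), np.float64(4.8)), 'R': (np.float64(0.814), np.float64(3.5))}
```

```bash
python3 - <<'E'
from opt import *
base=np.load("base.npy"); ref=cv2.imread("pics/scene0.png")
y,a,l=push(-1,.166,.155,.068,base,step=.003,flim=15.5); print(l,actual(-1),ctrl.current_ft_torque(),ctrl.current_clock())
p=ctrl.camera("scene"); print(rise(p["color"],ref,p))
np.save("s_r1.npy",p,allow_pickle=True)
c=p["color"];cv2.imwrite("pics/r1.png",cv2.resize(c[150:250,180:340],None,fx=5,fy=5,interpolation=cv2.INTER_CUBIC))
E
```

```text
[(163.0, 8.8, -1.0), (160.0, 9.1, -1.5), (157.0, 9.0, -1.0), (155.0, 9.3, -1.6)] (157.8274202737014, np.float64(68.09717853299327)) [-1.84467714 -0.33510892 -0.04376363] 28.2917
{'L': (np.float64(0.975), np.float64(4.8)), 'mid': (np.float64(0.757), np.float64(6.4)), 'R': (np.float64(0.788), np.float64(5.8))}
```

View pics/r1.png

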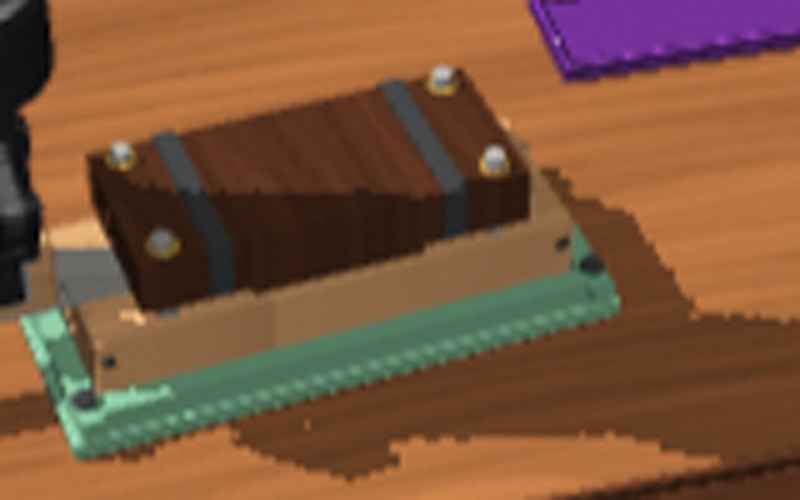

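```bash
python3 - <<'E'
from opt import *
base=np.load("base.npy"); ref=cv2.imread("pics/scene0.png")
y,a,l=push(-1,.155,.149,.068,base,step=.003,flim=15.5); print(l,actual(-1),ctrl.current_clock())
ctrl.move_straight(mp(-.205,.0683),QM,velocity=.15)
ctrl.move_straight(mp(-.207,.14),QM,velocity=.25)
ctrl.move_to(mp(.198,.14),QM)
p=ctrl.camera("scene"); print(rise(p["color"],ref,p)); np.save("s_r2.npy",p,allow_pickle=True)
ctrl.move_straight(mp(.194,.071),QM,velocity=.2)
ctrl.sleep(.05); base2=ft(8,.01); print("base",base,base2,ctrl.current_clock())
ctrl.move_straight(mp(.190,.0677),QM,velocity=.06);print(ft(4)-base,actual(1),ctrl.current_clock())
E
```

```text
[(152.0, 8.9, -1.4), (149.0, 8.5, -1.4)] (151.54596272488504, np.float64(68.01835446670289)) 28.875
{'L': (np.float64(0.982), np.float64(4.8)), 'mid': (np.float64(0.992), np.float64(6.1)), 'R': (np.float64(0.908), np.float64(6.1))}
base [ 0.19771071 -0.09416723 -1.42855854] [ 0.69026415 -0.18868798 -1.50384523] 31.9833
[-0.37969761 -0.32658631 -0.01769231] (189.8735241288376, np.float64(68.05449197234323)) 32.2583
```

```bash
python3 - <<'E'
from opt import *
base=np.load("base.npy")
ctrl.move_straight(mp(.176,.0671),QM,velocity=.08);print(ft(4)-base,actual(1),ctrl.current_clock())
y,a,l=push(1,.176,.158,.0671,base,step=.002,stop=8); print(l,actual(1),ctrl.current_clock())
E
```

```text
[-0.42487364 -0.96473905  1.14251008] (175.4684787508286, np.float64(67.31470376087648)) 32.6083
[(174.0, 0.8, 2.1), (172.0, 2.3, 2.9), (170.0, 2.1, 4.8), (168.0, 4.3, 5.9), (166.0, 8.6, 7.0)] (167.51107600147768, np.float64(67.38082187237785)) 33.9417
```

```bash
python3 - <<'E'
from opt import *
base=np.load("base.npy"); ref=cv2.imread("pics/scene0.png")
ctrl.move_straight(mp(.166,.068),QM,velocity=.05)
y,a,l=push(1,.166,.149,.0681,base,step=.003,flim=15.5); print(l,actual(1),ctrl.current_ft_torque(),ctrl.current_clock())
p=ctrl.camera("scene"); print(rise(p["color"],ref,p))
E
```

```text
[(163.0, 10.3, 2.9), (160.0, 11.0, 4.1), (157.0, 11.8, 3.4), (154.0, 12.0, 4.3), (151.0, 11.8, 3.4), (149.0, 12.6, 4.1)] (151.8063091300521, np.float64(67.70278084420642)) [2.02976188 0.08247795 0.03115247] 35.7917
{'L': (np.float64(0.972), np.float64(7.7)), 'mid': (np.float64(0.992), np.float64(7.9)), 'R': (np.float64(0.915), np.float64(6.7))}
```

```bash
python3 - <<'E'
from opt import *
base=np.load("base.npy"); ref=cv2.imread("pics/scene0.png")
y,a,l=push(1,.149,.1465,.0681,base,step=.003,flim=15.5); print(l,actual(1),ctrl.current_clock())
ctrl.move_straight(mp(.205,.0683),QM,velocity=.15)
ctrl.move_straight(mp(.207,.145),QM,velocity=.25)
ctrl.move_to(mp(-.198,.145),QM)
p=ctrl.camera("scene"); print(rise(p["color"],ref,p)); np.save("s_l3.npy",p,allow_pickle=True)
ctrl.move_straight(mp(-.194,.071),QM,velocity=.2)
ctrl.move_straight(mp(-.165,.0672),QM,velocity=.1);print(ft(4)-base,actual(-1),ctrl.current_clock())
y,a,l=push(-1,.165,.145,.0671,base,step=.002,stop=6); print(l,actual(-1),ctrl.current_clock())
E
```

```text
[(146.5, 12.3, 3.6)] (149.27348149543752, np.float64(67.67004908020854)) 36.1083
{'L': (np.float64(0.972), np.float64(8.2)), 'mid': (np.float64(0.936), np.float64(8.6)), 'R': (np.float64(0.775), np.float64(7.8))}
[-0.49350268 -0.31600751 -0.21316352] (165.02000388669788, np.float64(67.77318636855355)) 39.6417
[(163.0, -1.1, 2.0), (161.0, 0.8, 2.7), (159.0, 1.2, 3.3), (157.0, 1.8, 4.1), (155.0, 2.1, 5.1), (153.0, 3.0, 6.1), (151.0, 6.8, 4.4)] (152.60910632552506, np.float64(67.46291408544309)) 41.5083
```

```bash
python3 - <<'E'
from opt import *
base=np.load("base.npy"); ref=cv2.imread("pics/scene0.png")
ctrl.move_straight(mp(-.205,.0683),QM,velocity=.2)
ctrl.move_straight(mp(-.207,.145),QM,velocity=.25)
ctrl.move_to(mp(.207,.145),QM)
p=ctrl.camera("scene"); print(rise(p["color"],ref,p),ctrl.current_clock()); np.save("s_f.npy",p,allow_pickle=True)
c=p["color"]
cv2.imwrite("pics/f1.png",np.vstack([cv2.resize(i[155:245,180:312],None,fx=4.5,fy=3.3,interpolation=cv2.INTER_CUBIC) for i in (ref,c)]))
E
```

```text
{'L': (np.float64(0.972), np.float64(8.2)), 'mid': (np.float64(0.992), np.float64(8.1)), 'R': (np.float64(0.914), np.float64(6.8))} 43.9667
```

View pics/f1.png

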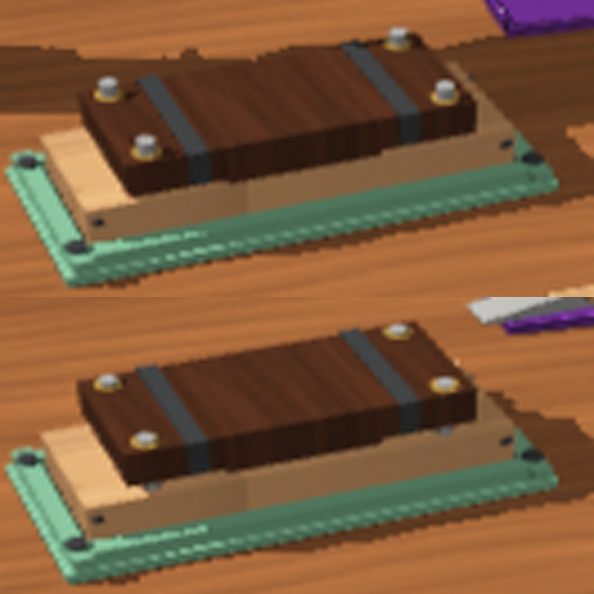

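```bash
cat > opt2.py <<'E'
from h import *
def rise2(img,ref,p,show=False):
    a=cv2.cvtColor(ref,cv2.COLOR_BGR2GRAY).astype(np.float32); b=cv2.cvtColor(img,cv2.COLOR_BGR2GRAY).astype(np.float32)
    c,s=np.cos(BY),np.sin(BY); res=[]
    for zc in (.054+.036,.054+.004):
      for yl in np.arange(-.09,.0901,.01):
        X0=np.array([*(BED+N*yl+np.array([c,s])*.045),zc]); u0=proj(p,X0)[0]; g=(proj(p,X0+[0,0,.01])[0]-u0)/10
        xs,ys=np.meshgrid(np.arange(-3,4),np.arange(-5,5.1,.5) if zc>.08 else np.arange(-4,4.1,.5))
        T=cv2.remap(a,(u0[0]+xs).astype(np.float32),(u0[1]+ys).astype(np.float32),cv2.INTER_CUBIC)
        best=max((np.corrcoef(T.ravel(),cv2.remap(b,(u0[0]+xs+g[0]*r).astype(np.float32),(u0[1]+ys+g[1]*r).astype(np.float32),cv2.INTER_CUBIC).ravel())[0,1],r) for r in np.arange(-3,14,.1))
        res.append((zc,yl,best[1],best[0]))
    res=np.array(res)
    for zc in (.09,.058):
        k=(abs(res[:,0]-zc)<1e-6)&(res[:,3]>.95); r=res[k]
        if show: print(zc,[(int(round(q[1]*1e3)),round(q[2],1),round(q[3],2)) for q in r])
        if len(r)>3:
            f=np.polyfit(r[:,1],r[:,2],1)
            kk=abs(np.polyval(f,r[:,1])-r[:,2])<1.0; f=np.polyfit(r[kk,1],r[kk,2],1)
            print(zc,"L,R",np.polyval(f,[.085,-.085]).round(2),kk.sum())
E
python3 - <<'E'
from opt2 import *
ref=cv2.imread("pics/scene0.png")
for n in ("s_l1","s_r2","s_l3","s_f"):
    p=np.load(n+".npy",allow_pickle=True).item(); print(n); rise2(p["color"],ref,p,n=="s_f")
E
```

```text
s_l1
0.09 L,R [ 4.14 -0.13] 18
0.058 L,R [4.34 0.16] 19
s_r2
0.09 L,R [4.46 7.34] 15
0.058 L,R [4.34 7.59] 18
s_l3
0.09 L,R [ 7.21 13.96] 5
0.058 L,R [8.39 7.34] 19
s_f
0.09 [(-60, np.float64(7.3), np.float64(0.99)), (-50, np.float64(7.5), np.float64(0.99)), (-40, np.float64(7.7), np.float64(1.0)), (-30, np.float64(7.7), np.float64(1.0)), (-20, np.float64(7.9), np.float64(1.0)), (-10, np.float64(8.1), np.float64(1.0)), (0, np.float64(8.0), np.float64(1.0)), (10, np.float64(8.0), np.float64(0.99)), (20, np.float64(8.1), np.float64(0.99)), (30, np.float64(8.2), np.float64(0.99)), (40, np.float64(8.2), np.float64(1.0)), (50, np.float64(8.1), np.float64(0.99)), (60, np.float64(8.0), np.float64(0.99)), (70, np.float64(8.7), np.float64(0.99)), (80, np.float64(9.3), np.float64(0.96))]
0.09 L,R [8.74 7.19] 15
0.058 [(-80, np.float64(7.1), np.float64(0.98)), (-70, np.float64(7.3), np.float64(0.99)), (-60, np.float64(7.2), np.float64(0.99)), (-50, np.float64(7.5), np.float64(0.99)), (-40, np.float64(8.0), np.float64(0.99)), (-30, np.float64(8.1), np.float64(0.99)), (-20, np.float64(8.1), np.float64(0.99)), (-10, np.float64(8.2), np.float64(0.99)), (0, np.float64(8.1), np.float64(0.99)), (10, np.float64(8.3), np.float64(1.0)), (20, np.float64(8.4), np.float64(0.99)), (30, np.float64(8.2), np.float64(0.99)), (40, np.float64(8.1), np.float64(0.99)), (50, np.float64(8.2), np.float64(0.99)), (60, np.float64(8.3), np.float64(0.99)), (70, np.float64(8.1), np.float64(0.98)), (80, np.float64(7.7), np.float64(0.98)), (90, np.float64(8.2), np.float64(0.99))]
0.058 L,R [8.35 7.5 ] 18
```

```bash
python3 - <<'E'
from opt2 import *
base=np.load("base.npy"); ref=cv2.imread("pics/scene0.png")
ctrl.move_to(mp(-.200,.145),QM)
ctrl.move_straight(mp(-.196,.071),QM,velocity=.2)
ctrl.move_straight(mp(-.160,.0677),QM,velocity=.1);print(ft(3)-base,actual(-1),ctrl.current_clock())
y,a,l=push(-1,.160,.147,.0679,base,step=.003,flim=15.5); print(l,actual(-1),ctrl.current_clock())
p=ctrl.camera("scene"); rise2(p["color"],ref,p)
E
```

```text
[-0.08754047  0.93891502  0.22655901] (159.93696121064698, np.float64(68.15544721988562)) 46.5167
[(157.0, -0.6, -0.3), (154.0, 0.2, -2.0), (151.0, 5.1, -3.4), (148.0, 6.9, -4.2), (147.0, 7.7, -4.2)] (149.58964632703012, np.float64(68.21376782764273)) 47.85
0.058 L,R [8.45 8.23] 19
```

```bash
python3 - <<'E'
from opt2 import *
base=np.load("base.npy"); ref=cv2.imread("pics/scene0.png")
ctrl.move_straight(mp(-.205,.0683),QM,velocity=.2)
ctrl.move_straight(mp(-.207,.14),QM,velocity=.25)
Q=q_of(np.pi/2-.005)
ctrl.move_to([.689,.0685,.13],Q); print(ctrl.current_clock())
p=ctrl.camera("scene"); rise2(p["color"],ref,p); cv2.imwrite("pics/s_tray.png",p["color"])
p=ctrl.camera("wrist"); cv2.imwrite("pics/pre.png",p["color"]); print(ctrl.current_width())
E
```

```text
50.2
0.09 L,R [8.93 8.03] 15
0.058 L,R [8.35 8.34] 18
0.26946559147697097
```

View pics/pre.png

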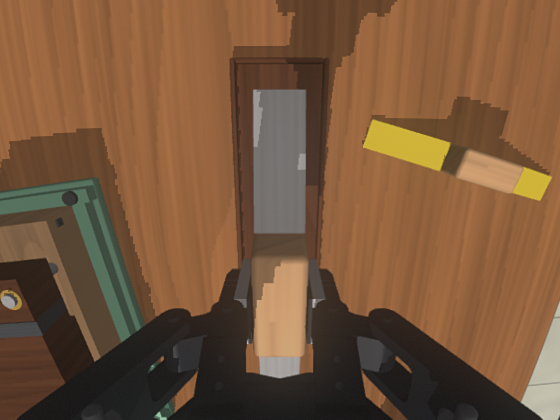

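View pics/s_tray.png

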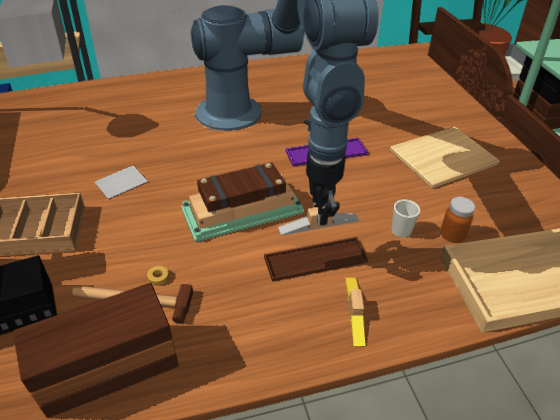

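```bash
python3 - <<'E'
from opt2 import *
base=np.load("base.npy")
X,Y=.689,.0687
ctrl.move_straight([X,Y,.024],velocity=.12)
z=.020
while z>.0145:
    ctrl.move_straight([X,Y,z],velocity=.03); f=ft(4)-base
    if f[2]>2: break
    z-=.001
print(z,f,ctrl.current_tool_pos(),ctrl.current_clock())
p=ctrl.camera("scene"); cv2.imwrite("pics/pl0.png",cv2.resize(p["color"][210:310,240:400],None,fx=5,fy=5,interpolation=cv2.INTER_CUBIC))
E
```

```text
0.016999999999999998 [-0.20532373 -0.01360297  2.5508697 ] [0.68928885 0.0687098  0.01743314] 52.4667
```

View pics/pl0.png

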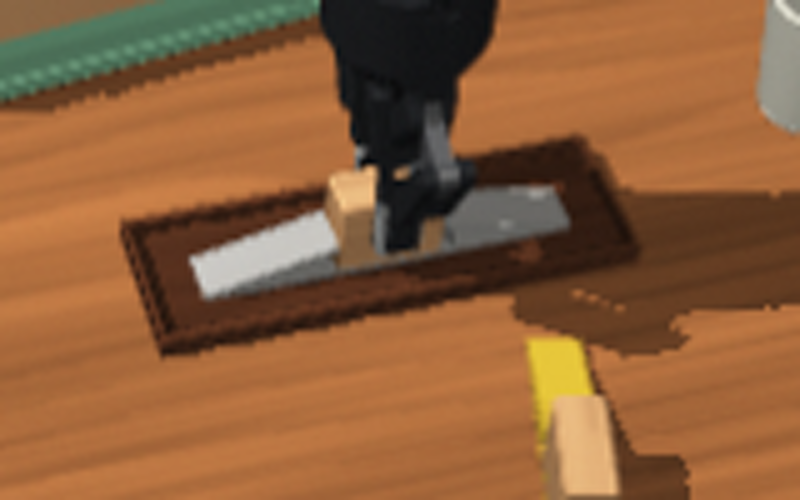

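```bash
python3 - <<'E'
from opt2 import *
ref=cv2.imread("pics/scene0.png")
ctrl.let_go(); ctrl.move_straight([.689,.0687,.14],velocity=.12); print(ctrl.current_clock())
p=ctrl.camera("wrist"); cv2.imwrite("pics/end_w.png",p["color"]); np.save("we.npy",p,allow_pickle=True)
ctrl.move_to([.55,.25,.25],q_of(np.pi/2))
p=ctrl.camera("scene"); rise2(p["color"],ref,p); cv2.imwrite("pics/end_s.png",p["color"])
p=ctrl.camera("top"); cv2.imwrite("pics/end_t.png",p["color"])
print(ctrl.current_clock(),ctrl.current_width())
E
```

```text
54.325
0.09 L,R [8.96 8.02] 15
0.058 L,R [8.35 8.35] 18
55.4667 1.0004587355045789
```

View pics/end_w.png

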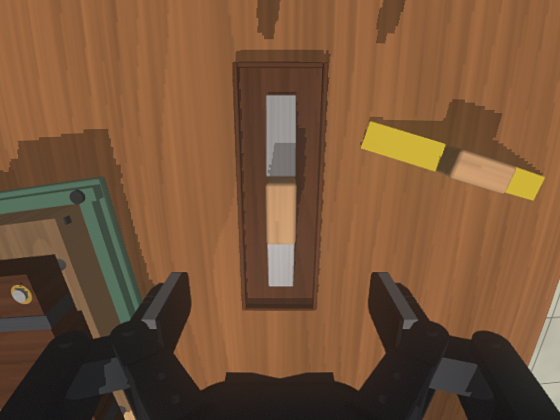

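View pics/end_s.png

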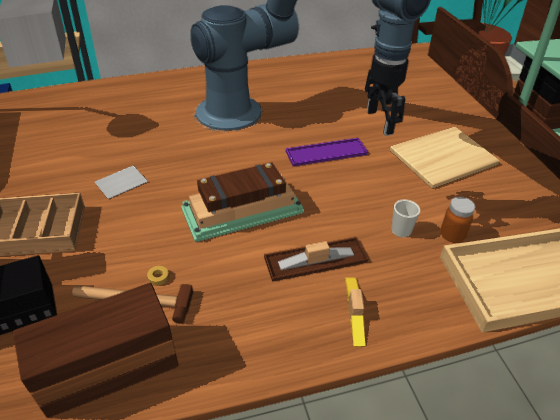

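```bash
python3 -c "
from station import ctrl
ctrl.finish_job(); print(ctrl.current_clock())"
```

```text
the job is handed in; nothing more can be done
the job is handed in; nothing more can be done
```

The cover is up by about 8.3 mm at both ends and sits level on its dowels. The wedge bar lies flat in the middle of its tray. I handed the job in at about 55.5 s on the robot's clock.

- **Lifting:** I found the ledge and seam by feel, then pushed in turn left, right, left, right. By my estimates the left end rose to about 4.2 mm, the right to about 7.4 mm, the left to about 8.4 mm, then the right to about 8.3 mm. The estimated height difference between the ends peaked at about 4.2 mm, after the first left stroke.
- **Forces:** The highest push I read along the bar was about 15 N, and pressing on the ledge peaked at about 9 N. Those are sampled readings, so brief peaks between them could have been missed.
- **Last checks:** The final scene picture, matched along the cover's lower edge, gave 8.35 mm at both ends. The same match along its upper edge gave 9.0 mm left and 8.0 mm right. That edge disagreed in most of the comparisons, and I trusted the lower edge because it was more consistent. I took no final reading by feel after the last stroke.
- **Bar and surroundings:** The wrist picture shows the bar straight and centred in its tray, by eye. The gripper was open and clear of everything, and the bystanders and look-alikes looked unmoved.

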